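# Seat a piston pin against the stop rod of a V-groove length stand

### The arm

A 6-joint arm with a two-finger parallel gripper is mounted at the origin on the work surface. World frame = base frame: x ahead of the robot, y to its left, z up, the work surface at z = 0. Lengths are in m, angles in rad, forces in N, time in s.
With the tool pointing down it reaches from about 0.35 to 0.775 m from the base axis. Payload 7.3 kg.
Tool frame: the origin (TCP) lies at the very end of the fingers, on their centre line; the grasp point (between the pads) lies 19 mm behind it; x points along the fingers, y is the direction in which the jaws open and shut, and the axes are right-handed (so a half turn about x gives the same grasp; the last joint's range is limited). The gripper opens to 92 mm and grips with 3 to 60 N. Pads are 19 mm wide; open, the fingers measure 130 mm over their backs; the gripper's body (75 mm by 190 mm) begins 47 mm behind the grasp point.
Start: joints at [1.004, 0.342, 1.524, -0, 1.275, -0.146], TCP at [0.214, 0.479, 0.193] pointing down, gripper open.
Joint ranges: [-2.53, 2.53], [-0.77, 2.02], [0.04, 2.7], [-1, 4.14], [0.28, 2.66], [-3.11, 3.11]. Speed limits (rad/s): [2.57, 2.57, 3.14, 3.14, 3.14, 3.14].

### API

Orientations are given as [roll, pitch, yaw] about the fixed x, y, z axes, in that order (R = Rz(yaw) Ry(pitch) Rx(roll)).
In Python, from cell import robot gives the robot as it stands.
- The arm moves only by the tool play_rows, never from a script. Its argument "moves" is a list that holds one entry, the list of rows, each a list of 5 numbers: the shift along the tool's x, y, z in m, then the turn about the tool's x in degrees, then the opening, from -1 (shut) to 1 (fully open), so that 0 is half open. A call has exactly 10 rows; each row shifts and turns the pose as measured when the row begins, along the tool's axes as they then stand; what a row does not reach is not made up. A row lasts 1/10 s, in which the tool goes at most 50 mm and 8.59 degrees, less where a joint would pass 70% of its speed; a pose out of reach is approached as far as the arm can. A call with a gripper value outside its range is refused whole. The fingers move at their own pace and stop on an object; "grip_force" is the grip in N (left out, the last holds). Time passes only in rows, so rows that do not move let the fingers close, or fill a call up. It gives the time, the measured TCP pose, the force and the opening at its end, in the units of the state.
- robot.observe(): the state, without advancing time (a new reading comes with each control period).
- robot.read_camera(name): name is "scene" or "top" or "wrist"; returns the picture (400x640x3 uint8, red, green, blue); there is no depth.
- robot.get_calibration(name): a dict with "mtx" (3x3 intrinsics, pixels), "view" (4x4, takes a point from world to camera coordinates). Camera axes: x right, y up, looking along -z (the intrinsics and any distortion apply to the point x, -y, -z); pixel columns grow to the right and rows downward; lengths in m; the calibration is good to about 2 mm. A picture is of the moment at which its call begins: read the wrist's pose just before it. get_calibration takes no time and is no camera call; for the wrist camera it gives the pose at the moment of the call.
- robot.hand_in(): hands the job in, once; it reports no verdict.
Trained networks look in the newest picture that a camera, given by its name, has taken for a name from the list of things; names that differ only in an ending like _2 or _b are one class to them, and where a whole thing is asked for, a point or a joint stands for the part that bears it (a point fixed in the world has none). Each returns a list of dicts, best first, with "score" (0 to 1); they miss things now and then, are a little off and sometimes report something else, mostly with a low value. They report only what shows in the picture. A call takes as long as a camera call. They do not tell look-alikes from the thing itself.
- robot.spot_in(camera, label): "point" ([column, row] in pixels, amid what is visible of it).
The state is a dict: "time": time; "qpos": joint angles; "qvel": joint speeds; "joint_efforts": joint torques, N m; "tool_pos": TCP position; "tool_rot": TCP orientation; "contact_force": force on the tool from outside, world axes, zero at the start; "torque": the same for the moment, N m; "opening": finger opening in m.
Only numpy, scipy, OpenCV 4.12 (cv2) and the standard library are available. Lean on these libraries where they do the work, as an engineer would, in place of code of your own. Each camera call takes 0.05 s, during which the arm holds its last target.

### The job

Take the steel piston pin from the blue tray and lay it, without dropping it, in the open end of the stand's V-groove, short of the blue bridge. Then push it gently along the groove, under the bridge's sprung shoe, until it presses home against the red-ended stop rod, without shifting the rod; leave it lying there and disturb nothing else on the desk.

Things in the scene. Friction and masses are not known exactly. Their poses are not given: they have to be found in the camera images.
- pin_centre (a point): the loose piston pin: a plain steel cylinder 24 mm in diameter and 80 mm long with dark-looking (but solid, flat) ends, about 0.18 kg. The point is its centre; its x axis runs along the pin (either end may lead). At the start it lies level in the tray, axis 32 mm above the desk.
- tray: blue plastic tray fixed to the desk, 110 x 66 x 8 mm, origin at the centre of its underside, x along its length. Two saddles (12 mm long in x, 40 mm wide in y, centred at x = +-29 mm; 20 mm high with side ridges to 28 mm) hold the pin along x; between them, over 46 mm, the pin hangs clear with 12 mm of air under it.
- vstand: V-groove stand fixed to the desk; origin on the desk under the groove's centre line, x along the groove from the open loading end to the stop, z up. Dark base 285 x 84 x 14 mm (x -135 to 150); aluminium rail 40 mm wide, x -125 to 100, top z = 40 mm; 90 degree groove, 20 mm wide, 10 mm deep. A pin seated in it has its axis at y = 0, z = 47 mm. Short of x = -5 mm the groove is open above.
- bridge (a point): centre of the top of the blue bridge over the groove, 86 mm up, at x = 20 mm of the stand; axes as the stand's. Bridge 16 mm long in x, posts at y = +-21 to +-31 mm. Under it a white sprung shoe with lead-in ramps (x +-20 mm), underside 57.5 mm up, is lifted 1.5 mm by a pin and bears on it with about 3.5 N, so a pin under it drags with roughly 3 to 8 N, nearly steady along the way.
- stop: fixed dark clamp block, 16 x 32 x 34 mm, black knob (to z = 79 mm). Origin: centre of its face towards the pin, on a seated pin's axis (z = 47 mm); axes as the stand's. Through it along x runs the stop: a 16 mm brass rod, red end, sticking out 15 to 35 mm from this face, set differently each time and not measured. Only friction holds it: a push over about 15 N shifts it; 2 to 8 N beyond the drag seats a pin.
- mouse: bystander: black computer mouse, 100 x 60 x 34 mm, origin at the centre of its underside, x along its length
- ring_gauge: bystander: steel setting ring, 64 mm outside, 36 mm inside, 20 mm high, origin at the centre of its underside
- bottle: bystander: small white bottle with a blue cap, 36 mm diameter, 90 mm high, origin at the centre of its underside
Mind the look-alikes: they are no part of the job. Of the things shaped like the part that bears pin_centre, the bare steel one is meant.

How it is judged:
By the outcome, as a careful person would: the job done as asked, in the order asked, and still so for the second after the job is handed in, with the robot touching nothing.
It also fails if it takes over 72 s, if anything falls off the work surface, if the arm or the gripper's body presses on something with over 40 N, if the wrist force passes 120 N, or if a joint passes its speed limit or range.

## Working session

There is one attempt and no reset: what is moved stays moved. The work goes in short steps, Python scripts to look and compute and a tool call to move; the robot and the scene stay as the last step left them, time stands still between calls to the robot, and variables do not carry over. Pictures are saved under pics/ and viewed, and the job is handed in when it is done.

Besides the shell and the picture viewer there is one more tool, called by a JSON object that holds its "api" and its "payload", one argument or row to a line. play_rows: Moves the arm, as the interface text tells. Its arguments: {"type":"object","properties":{"moves":{"type":"array"},"grip_force":{"type":"number"}},"required":["moves"]}

```bash
mkdir -p pics; ls; cat > h.py <<'E'
import numpy as np, cv2
from cell import robot
def save(img,n): cv2.imwrite('pics/'+n,cv2.cvtColor(img,cv2.COLOR_RGB2BGR))
E
python3 - <<'E'
from h import *
s=robot.observe(); print(s)
for c in ['scene','top','wrist']:
    k=robot.get_calibration(c); print(c,{a:np.round(np.array(b),4).tolist() for a,b in k.items()})
    save(robot.read_camera(c),c+'0.png')
E
```

```text
pics
{'time': 0.0, 'qpos': array([ 1.00402933e+00,  3.42748652e-01,  1.52501096e+00,  1.21698098e-05,
        1.27538485e+00, -1.45987649e-01]), 'qvel': array([-9.53613055e-05,  9.25260153e-04, -3.72819959e-04, -7.50709450e-04,
        7.62889175e-04,  2.58313547e-04]), 'joint_efforts': array([-1.43244040e-03, -4.31248856e+01, -2.44211268e+01,  7.16570718e-02,
        5.60021424e-02, -4.80005224e-05]), 'tool_pos': array([0.21417259, 0.47883292, 0.19213366]), 'tool_rot': array([-1.72428291,  1.56924447, -2.14506581]), 'contact_force': array([ 0.47462196, -0.33111614,  0.70858132]), 'torque': array([0.07810264, 0.02151248, 0.05878299]), 'opening': 0.09160996831911543}
scene {'mtx': [[430.7566, 0.0, 316.3088], [0.0, 430.7566, 196.2348], [0.0, 0.0, 1.0]], 'view': [[0.5757, 0.8174, 0.0173, -0.2892], [-0.6134, 0.4178, 0.6702, 0.3548], [0.5406, -0.3965, 0.742, -1.444], [0.0, 0.0, 0.0, 1.0]]}
top {'mtx': [[454.982, 0.0, 315.5741], [0.0, 454.982, 203.7333], [0.0, 0.0, 1.0]], 'view': [[0.0088, -0.9997, 0.0215, -0.0885], [0.9874, 0.0121, 0.1578, -0.5993], [-0.158, 0.0198, 0.9872, -0.992], [0.0, 0.0, 0.0, 1.0]]}
wrist {'mtx': [[341.0928, 0.0, 316.3952], [0.0, 341.0928, 195.6886], [0.0, 0.0, 1.0]], 'view': [[0.4081, 0.9129, -0.0009, -0.525], [-0.8732, 0.3901, -0.2922, 0.0366], [-0.2664, 0.12, 0.9564, -0.391], [0.0, 0.0, 0.0, 1.0]]}
```

View pics/top0.png

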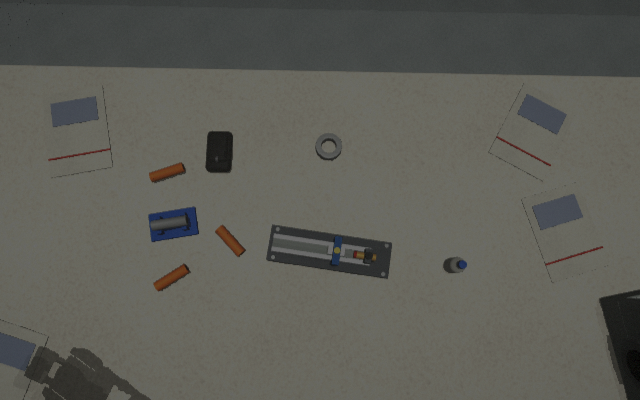

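View pics/scene0.png

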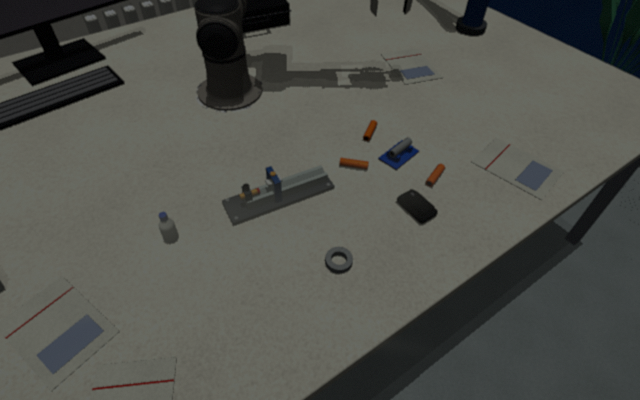

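View pics/wrist0.png

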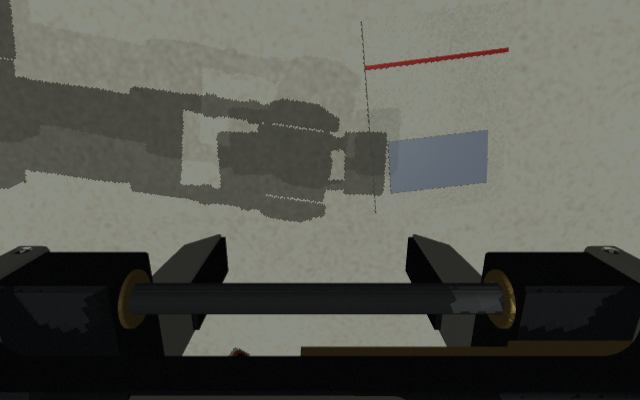

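```bash
python3 - <<'E'
from h import *
for c in ['top','scene']:
    for n in ['pin_centre','tray','vstand','bridge','stop','mouse','ring_gauge','bottle']:
        print(c,n,[(np.round(d['point'],1).tolist(),round(d['score'],2)) for d in robot.spot_in(c,n)])
print(robot.observe()['time'])
E
```

```text
top pin_centre [([457.4, 264.6], 0.64), ([231.2, 243.0], 0.63), ([168.7, 276.1], 0.57), ([167.2, 221.8], 0.56)]
top tray [([179.7, 228.3], 0.83)]
top vstand [([329.3, 253.4], 0.97)]
top bridge [([328.6, 251.8], 0.72), ([332.6, 142.5], 0.38)]
top stop [([365.0, 251.0], 0.73)]
top mouse [([218.8, 150.7], 0.76)]
top ring_gauge [([330.0, 142.8], 0.71)]
top bottle [([458.2, 263.7], 0.58)]
scene pin_centre [([437.3, 174.0], 0.73), ([401.1, 146.3], 0.56), ([352.3, 164.2], 0.53), ([367.8, 129.3], 0.46)]
scene tray [([394.4, 158.3], 0.81)]
scene vstand [([275.3, 190.5], 0.77)]
scene bridge [([272.9, 195.4], 0.75)]
scene stop [([250.7, 193.0], 0.53)]
scene mouse [([415.9, 204.7], 0.59)]
scene ring_gauge [([339.8, 252.3], 0.79)]
scene bottle [([166.7, 229.5], 0.77), ([395.1, 157.4], 0.51)]
0.95
```

```bash
cat >> h.py <<'E'
from scipy.spatial.transform import Rotation as Rn
def unproj(k,uv,z):
    M=np.array(k['mtx']);V=np.array(k['view'])
    d=np.linalg.inv(M)@np.array([uv[0],uv[1],1.]); d=np.array([d[0],-d[1],-d[2]])
    R=V[:3,:3];o=-R.T@V[:3,3];w=R.T@d
    return o+w*(z-o[2])/w[2]
def proj(k,P):
    M=np.array(k['mtx']);V=np.array(k['view'])
    p=V[:3,:3]@np.array(P)+V[:3,3]; q=M@np.array([p[0],-p[1],-p[2]]); return q[:2]/q[2]
def tool(s=None):
    s=s or robot.observe(); R=Rn.from_euler('xyz',s['tool_rot']).as_matrix(); return np.array(s['tool_pos']),R
E
python3 - <<'E'
from h import *
img=robot.read_camera('top')
save(cv2.resize(img[195:300,130:410],None,fx=2.85,fy=2.85,interpolation=cv2.INTER_CUBIC),'crop1.png')
k=robot.get_calibration('top')
for n,uv,z in [('pin',(168,223),.04),('trayL',(151,227),.0),('trayc',(174,224),.008),('rail L',(272,243),.04),('bridge',(336.5,250),.086),('stop knob',(370,256),.079),('bottle',(457,264),.05),('mouse',(219,152),.03)]: print(n,unproj(k,uv,z).round(4))
p,R=tool();print(p,R.round(3))
k=robot.get_calibration('wrist');V=np.array(k['view']);print('cam pos in tool',(R.T@(-V[:3,:3].T@V[:3,3]-p)).round(4),(R.T@V[:3,:3].T).round(3))
E
```

```text
pin [0.5531 0.253  0.04  ]
trayL [0.5477 0.3044 0.    ]
trayc [0.5545 0.2486 0.008 ]
rail L [0.5101 0.0158 0.04  ]
bridge [ 0.493  -0.1277  0.086 ]
stop knob [ 0.4811 -0.2015  0.079 ]
bottle [ 0.4665 -0.4018  0.05  ]
mouse [0.724  0.1465 0.03  ]
[0.21446816 0.4792473  0.19286958] [[ 0.     0.409  0.913]
 [ 0.     0.913 -0.409]
 [-1.     0.     0.   ]]
cam pos in tool [-0.1919  0.0004 -0.0794] [[-0.     0.292 -0.956]
 [ 1.    -0.    -0.001]
 [-0.    -0.956 -0.292]]
```

View pics/crop1.png

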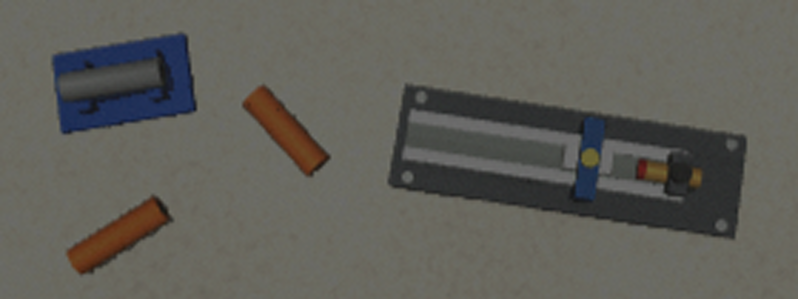

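Candidates: orange cylinders at top-view (167,172), (230,240) and (171,277), and a bare steel cylinder in the blue tray at (168,223). The crop confirms that the steel one in the tray is the pin. Its left end sits nearer the tray's edge. Next I move over it for a wrist view.

{"api": "play_rows", "payload": {
  "moves": [
    [[0,-0.003,0.047,0,1],[0,-0.003,0.047,0,1],[0,-0.003,0.047,0,1],[0,-0.003,0.047,0,1],[0,-0.003,0.047,0,1],[0,-0.003,0.047,0,1],[0,-0.003,0.047,0,1],[0,-0.003,0.047,0,1],[0,0,0,8.5,1],[0,0,0,8.5,1]]
  ]
}}

```text
time: 2.0
tool_pos: [0.5611, 0.2976, 0.1915]
tool_rot: [1.991, 1.569, 1.275]
contact_force: [-0.3, 0.3, 0.8]
opening: 0.0917
```

{"api": "play_rows", "payload": {
  "moves": [
    [[0,0,0,8.5,1],[0,0,0,8.5,1],[0,0,0,8.5,1],[0,0,0,8.5,1],[0,0,0,8.5,1],[0,0,0,0,1],[0,0,0,0,1],[0,0,0,0,1],[0,0,0,0,1],[0,0,0,0,1]]
  ]
}}

```text
time: 3.0
tool_pos: [0.5621, 0.296, 0.1896]
tool_rot: [-2.126, 1.569, 2.702]
contact_force: [0.2, -0.6, -0.7]
opening: 0.0916
```

```bash
python3 - <<'E'
from h import *
s=robot.observe();p,R=tool(s);print(s['time'],p,R.round(3).tolist(),s['qpos'].round(3))
np.save('V1.npy',np.array(robot.get_calibration('wrist')['view']))
save(robot.read_camera('wrist'),'w1.png')
E
```

```text
3.0 [0.56214106 0.29599146 0.1895871 ] [[-0.002, 0.993, 0.116], [0.001, 0.116, -0.993], [-1.0, -0.002, -0.001]] [3.630e-01 5.520e-01 1.195e+00 1.000e-03 1.396e+00 2.470e-01]
```

View pics/w1.png

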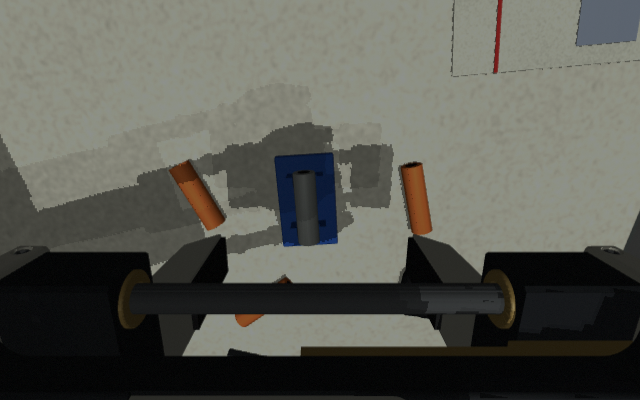

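```bash
python3 - <<'E'
from h import *
im=cv2.imread('pics/w1.png')[140:260,250:360]
im=cv2.convertScaleAbs(im,alpha=2.2,beta=10)
cv2.imwrite('pics/w1c.png',cv2.resize(im,None,fx=5,fy=5,interpolation=cv2.INTER_CUBIC))
E
```

```text
(no output)
```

View pics/w1c.png

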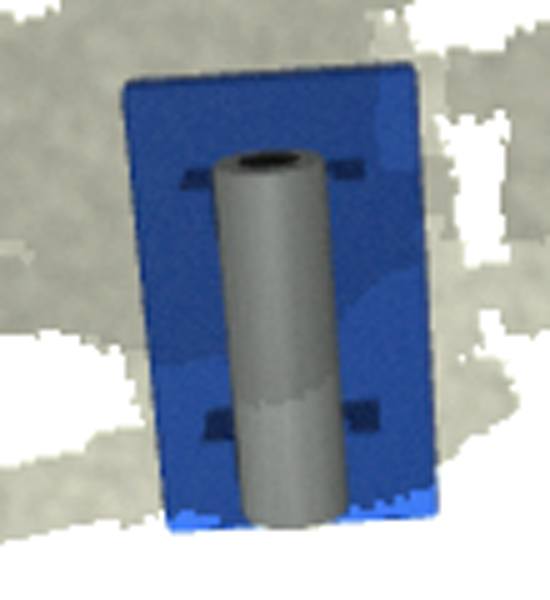

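```bash
python3 - <<'E'
from h import *
k=dict(robot.get_calibration('wrist')); k['view']=np.load('V1.npy')
p,R=tool()
c=lambda x,y:(250+(x+.5)/5-.5,140+(y+.5)/5-.5)
V=k['view'];print('cam',-V[:3,:3].T@V[:3,3],'look',-V[2,:3])
# pin top line: far end axis-top, near end top line ; disc centre at z=.032
for n,uv,z in [('farL',c(216,172),.032),('farR',c(328,162),.032),('nearL',c(245,515),.032),('nearR',c(347,508),.032),('discc',c(271,162),.032),
 ('t1',c(125,85),.008),('t2',c(415,66),.008),('t3',c(438,515),.008),('t4',c(168,530),.008)]: print(n,unproj(k,uv,z).round(4))
T=robot.get_calibration('top')
print('top check')
for uv,z in [((131+54/2.85,195+55/2.85),.008),((130+187/2.85,195+35/2.85),.008),((130+196/2.85,195+110/2.85),.008),((130+62/2.85,195+132/2.85),.008)]: print(unproj(T,uv,z).round(4))
E
```

```text
cam [0.55347228 0.37508456 0.38160041] look [ 0.03199259 -0.28940498 -0.95667196]
farL [0.5378 0.2901 0.032 ]
farR [0.5609 0.295  0.032 ]
nearL [0.5518 0.2125 0.032 ]
nearR [0.5742 0.2169 0.032 ]
discc [0.549  0.2936 0.032 ]
t1 [0.5148 0.3016 0.008 ]
t2 [0.578  0.3132 0.008 ]
t3 [0.5975 0.2068 0.008 ]
t4 [0.5337 0.1953 0.008 ]
top check
[0.5768 0.3061 0.008 ]
[0.5947 0.2002 0.008 ]
[0.5326 0.1897 0.008 ]
[0.5134 0.2977 0.008 ]
```

{"api": "play_rows", "payload": {
  "moves": [
    [[0,0,0,-3.6,1],[0,-0.0065,0.02,0,1],[0,-0.007,0.02,0,1],[0.03,0,0,0,1],[0.03,0,0,0,1],[0.03,0,0,0,1],[0.02,0,0,0,1],[0,0,0,0,1],[0,0,0,0,1],[0,0,0,0,1]]
  ]
}}

```text
time: 4.05
tool_pos: [0.558, 0.2535, 0.0795]
tool_rot: [1.938, 1.565, 0.555]
contact_force: [-0.5, 0.4, 0.4]
opening: 0.092
```

```bash
python3 - <<'E'
from h import *
s=robot.observe();p,R=tool(s);print(s['time'],p,R.round(4).tolist())
np.save('V2.npy',np.array(robot.get_calibration('wrist')['view']))
im=robot.read_camera('wrist');save(im,'w2.png')
k=robot.get_calibration('wrist');a=np.radians(-79.75);d=np.array([np.cos(a),np.sin(a),0])
print([proj(k,np.array([.556,.254,z])+t*d).round(1).tolist() for z in(.032,) for t in(-.04,0,.04)])
c=cv2.convertScaleAbs(im[180:380,220:420],alpha=2,beta=10)
save(cv2.resize(c,None,fx=3,fy=3,interpolation=cv2.INTER_CUBIC),'w2c.png')
E
```

```text
4.05 [0.5579501  0.25353631 0.07947872] [[0.0047, 0.9825, 0.1863], [0.0029, 0.1863, -0.9825], [-1.0, 0.0052, -0.002]]
[[313.1, 149.4], [312.7, 203.2], [312.4, 252.3]]
```

View pics/w2c.png

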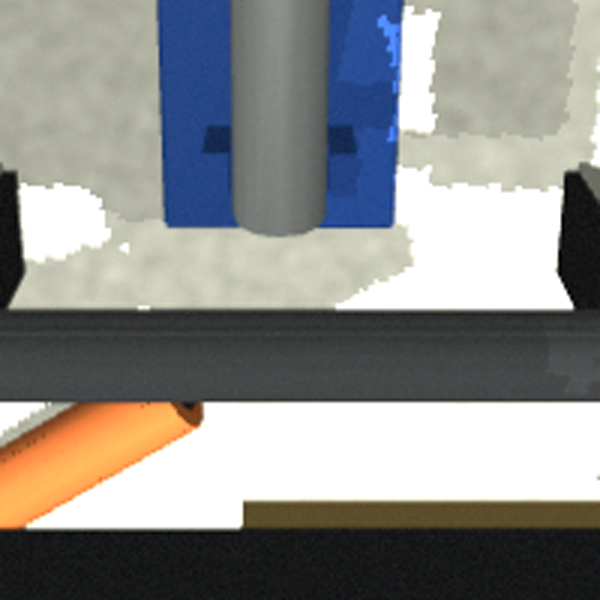

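{"api": "play_rows", "payload": {
  "grip_force": 6,
  "moves": [
    [[0,-0.002,-0.001,0,1],[0.025,0,0,0,1],[0.02,0,0,0,1],[0.007,0,0,0,1],[0,0,0,0,1],[0,0,0,0,1],[0,0,0,0,0],[0,0,0,0,0],[0,0,0,0,0],[0,0,0,0,0]]
  ]
}}

```text
time: 5.1
tool_pos: [0.562, 0.257, 0.0367]
tool_rot: [1.75, 1.547, 0.368]
contact_force: [0.4, -0.6, 0.6]
opening: 0.0644
```

```bash
python3 - <<'E'
from h import *
s=robot.observe();p,R=tool(s);print(s['time'],p,R.round(4).tolist(),s['contact_force'],s['opening'])
im=robot.read_camera('wrist');save(im,'w3.png')
E
```

```text
5.1 [0.56198706 0.25698704 0.03674363] [[0.0223, 0.9821, 0.1872], [0.0086, 0.1871, -0.9823], [-0.9997, 0.0235, -0.0043]] [ 0.36188461 -0.57521726  0.628806  ] 0.06439669914714677
```

View pics/w3.png

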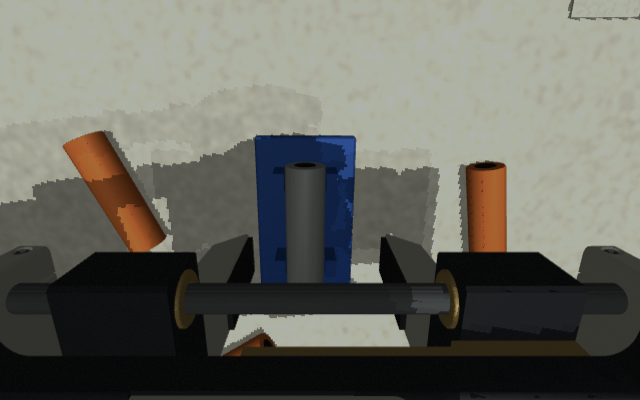

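{"api": "play_rows", "payload": {
  "moves": [
    [[-0.025,0,0,0,1],[-0.025,0,0,0,1],[0,0,0,0,1],[0,0,0,0,1],[0,0,0,0,1],[0,0,0,0,1],[0,0,0,0,1],[0,0,0,0,1],[0,0,0,0,1],[0,0,0,0,1]]
  ]
}}

```text
time: 6.15
tool_pos: [0.5582, 0.2556, 0.0829]
tool_rot: [1.786, 1.556, 0.403]
contact_force: [-0.3, 0.8, -0.4]
opening: 0.092
```

```bash
python3 - <<'E'
from h import *
s=robot.observe();p,R=tool(s);print(s['time'],p,R.round(4).tolist(),s['contact_force'],s['opening'],s['qvel'])
E
```

```text
6.15 [0.55818309 0.25557308 0.08287282] [[0.014, 0.9823, 0.187], [0.006, 0.1869, -0.9824], [-0.9999, 0.0149, -0.0032]] [-0.27484276  0.80642795 -0.41098823] 0.0919736630023498 [-2.43500873e-04  4.39226464e-03  9.61525562e-04  3.43914832e-06
 -3.70992644e-04  1.05109105e-04]
```

{"api": "play_rows", "payload": {
  "moves": [
    [[-0.05,0,0,0,1],[0,0,0,0,1],[0,0,0,0,1],[0,0,0,0,1],[0,0,0,0,1],[0,0,0,0,1],[0,0,0,0,1],[0,0,0,0,1],[0,0,0,0,1],[0,0,0,0,1]]
  ]
}}

```text
time: 7.15
tool_pos: [0.5564, 0.2549, 0.1314]
tool_rot: [1.827, 1.56, 0.444]
contact_force: [0.2, -0.0, 0.0]
opening: 0.0915
```

```bash
python3 - <<'E'
from h import *
s=robot.observe();p,R=tool(s);print(s['time'],p,R.round(4).tolist(),s['qvel'][:3])
E
```

```text
7.15 [0.55644274 0.25491729 0.13143186] [[0.0097, 0.9823, 0.1869], [0.0046, 0.1869, -0.9824], [-0.9999, 0.0104, -0.0027]] [-0.00037355  0.00236815 -0.00101652]
```

{"api": "play_rows", "payload": {
  "moves": [
    [[0.006,0,0,0,1],[0.006,0,0,0,1],[0.006,0,0,0,1],[0.006,0,0,0,1],[0.006,0,0,0,1],[0.006,0,0,0,1],[0.006,0,0,0,1],[0.006,0,0,0,1],[0,0,0,0,1],[0,0,0,0,1]]
  ]
}}

```text
time: 8.15
tool_pos: [0.5563, 0.2549, 0.0779]
tool_rot: [1.864, 1.562, 0.482]
contact_force: [0.0, 0.1, -0.5]
opening: 0.0917
```

```bash
python3 - <<'E'
from h import *
s=robot.observe();p,R=tool(s);print(s['time'],p,R.round(4).tolist(),s['qvel'][:3])
E
```

```text
8.15 [0.5562803  0.25492287 0.0778572 ] [[0.0076, 0.9823, 0.1869], [0.004, 0.1869, -0.9824], [-1.0, 0.0083, -0.0025]] [0.00046623 0.00510617 0.00430398]
```

{"api": "play_rows", "payload": {
  "grip_force": 6,
  "moves": [
    [[0.0055,0,0.0005,0,0.5],[0.0055,0,0,0,0.5],[0.0055,0,0,0,0.5],[0.0055,0,0,0,0.5],[0.0055,0,0,0,0.5],[0.0055,0,0,0,0.5],[0.0055,0,0,0,0.5],[0.0055,0,0,0,0],[0,0,0,0,0],[0,0,0,0,0]]
  ]
}}

```text
time: 9.15
tool_pos: [0.557, 0.2547, 0.0301]
tool_rot: [1.855, 1.562, 0.472]
contact_force: [0.4, 0.2, 0.0]
opening: 0.0495
```

```bash
python3 - <<'E'
from h import *
s=robot.observe();p,R=tool(s);print(s['time'],p,R.round(4).tolist(),s['qvel'][:3],s['opening'])
E
```

```text
9.15 [0.55700247 0.25467571 0.03006423] [[0.0081, 0.9824, 0.1869], [0.0042, 0.1868, -0.9824], [-1.0, 0.0088, -0.0026]] [-3.41460080e-05  6.70376577e-03  6.29663512e-03] 0.04946715976168235
```

{"api": "play_rows", "payload": {
  "grip_force": 6,
  "moves": [
    [[0.0015,-0.001,0,0,0],[0,0,0,0,-1],[0,0,0,0,-1],[-0.0002,0,0,0,-1],[-0.0002,0,0,0,-1],[-0.0002,0,0,0,-1],[-0.0003,0,0,0,-1],[-0.0003,0,0,0,-1],[-0.0003,0,0,0,-1],[-0.0003,0,0,0,-1]]
  ]
}}

```text
time: 10.15
tool_pos: [0.5566, 0.2547, 0.0315]
tool_rot: [1.823, 1.56, 0.441]
contact_force: [0.4, -0.2, 0.3]
opening: 0.0007
```

```bash
python3 - <<'E'
from h import *
s=robot.observe();p,R=tool(s);print(s['time'],p,R.round(4).tolist(),s['qvel'][:3],s['opening'],s['contact_force'])
save(robot.read_camera('wrist'),'w4.png')
E
```

```text
10.15 [0.55663818 0.25469902 0.03154081] [[0.0102, 0.9823, 0.1869], [0.0048, 0.1869, -0.9824], [-0.9999, 0.0109, -0.0028]] [-0.000929   -0.00354516 -0.00098946] 0.0006500897561179923 [ 0.39091829 -0.18379834  0.34036279]
```

View pics/w4.png

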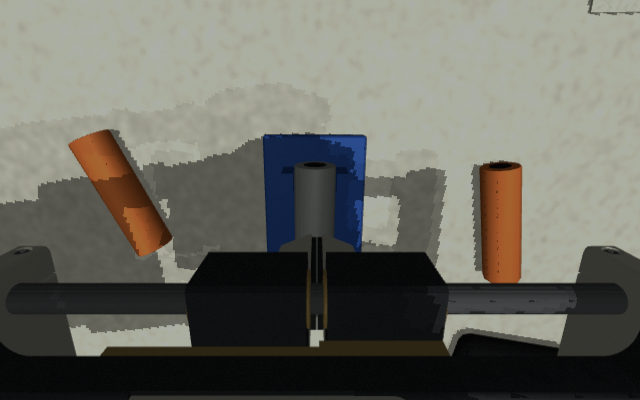

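```bash
python3 - <<'E'
from h import *
im=robot.read_camera('scene');k=robot.get_calibration('scene');p,R=tool()
g=[proj(k,p-R[:,0]*t).round(1).tolist() for t in(0,.019,.066)];print(g,proj(k,[.549,.2936,.032]),proj(k,[.563,.2147,.032]))
c=cv2.convertScaleAbs(im[80:190,330:470],alpha=2.,beta=10)
a=cv2.resize(c,None,fx=5,fy=5,interpolation=cv2.INTER_CUBIC)
save(a,'s4.png')
im=robot.read_camera('wrist')
c=cv2.convertScaleAbs(im[150:360,220:420],alpha=2.5,beta=20)
k=robot.get_calibration('wrist');p,R=tool();print([proj(k,p-R[:,0]*t+R[:,2]*w).round(1).tolist() for t in(0,.019,.038) for w in (-.0095,0,.0095)])
save(cv2.resize(c,None,fx=2.8,fy=2.8,interpolation=cv2.INTER_CUBIC),'w4c.png')
E
```

```text
[[401.0, 146.5], [402.1, 141.4], [404.7, 128.1]] [409.23767012 139.90814371] [392.00212801 152.99005509]
[[316.0, 214.3], [316.0, 229.0], [316.0, 243.3], [316.0, 226.3], [316.0, 242.2], [316.0, 257.7], [315.9, 240.9], [315.9, 258.3], [315.9, 275.2]]
```

View pics/s4.png

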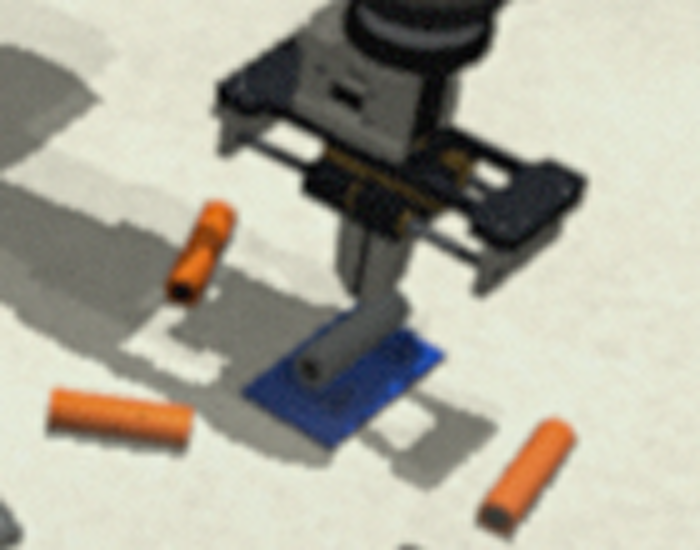

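View pics/w4c.png

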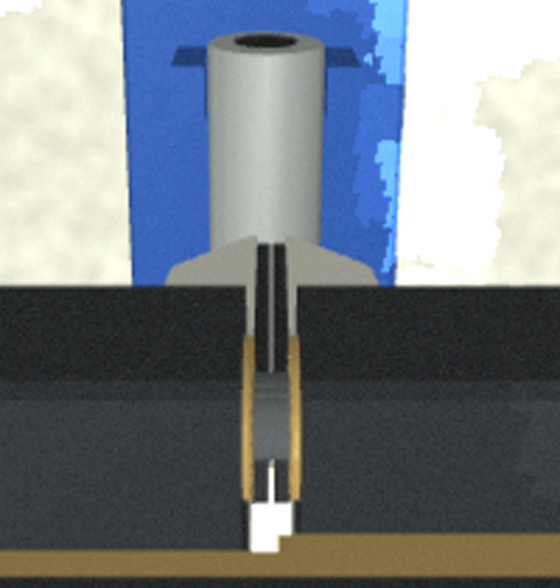

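```bash
python3 - <<'E'
import cv2
im=cv2.imread('pics/w1.png')[215:375,120:300]
cv2.imwrite('pics/w1f.png',cv2.resize(cv2.convertScaleAbs(im,alpha=3.,beta=25),None,fx=3.6,fy=3.6,interpolation=cv2.INTER_CUBIC))
E
```

```text
(no output)
```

View pics/w1f.png

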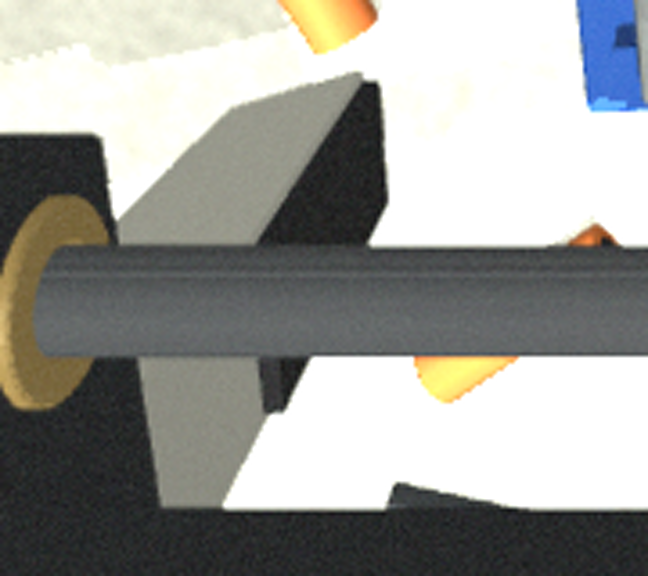

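The fingers closed fully to 0.7 mm at TCP z = 0.031 without touching the pin. Both images also show the finger ends about 25–30 mm behind the reported TCP. So the real tips end higher than stated, and I'll go deeper in stages, checking as I go.

{"api": "play_rows", "payload": {
  "grip_force": 5,
  "moves": [
    [[0,0,0,0,0.4],[0,-0.0005,0.0005,0,0.4],[0,0,0,0,0.4],[0,0,0,0,0.4],[0,0,0,0,0.4],[0,0,0,0,0.4],[0.004,0,0,0,0.4],[0.004,0,0,0,0.4],[0.004,0,0,0,0.4],[0.004,0,0,0,0.4]]
  ]
}}

```text
time: 11.3
tool_pos: [0.5565, 0.2542, 0.0145]
tool_rot: [1.815, 1.559, 0.432]
contact_force: [-0.3, -0.5, -0.4]
opening: 0.064
```

```bash
cat > st.py <<'E'
from h import *
import sys
s=robot.observe();p,R=tool(s);print(round(s['time'],2),p.round(4),R.round(4).tolist(),'open',round(s['opening'],4),'F',s['contact_force'].round(1),'qv',s['qvel'][:3].round(4))
if len(sys.argv)>1:
    n=sys.argv[1]
    im=robot.read_camera('scene');k=robot.get_calibration('scene')
    u,v=proj(k,p+[0,0,.03]).astype(int)
    a=cv2.resize(cv2.convertScaleAbs(im[max(v-40,0):v+40,u-50:u+50],alpha=2,beta=10),(500,400),interpolation=cv2.INTER_CUBIC)
    im=robot.read_camera('wrist')
    b=cv2.resize(cv2.convertScaleAbs(im[130:360,220:420],alpha=2.5,beta=15),(348,400),interpolation=cv2.INTER_CUBIC)[:, :300]
    b=cv2.resize(cv2.convertScaleAbs(im[130:360,225:405],alpha=2.5,beta=15),(300,400))
    print('scene crop origin',u-50,v-40,'x5; wrist crop 225,130 x1.67,1.74')
    save(np.hstack([a,b]),n)
E
python3 st.py s5.png
```

```text
11.3 [0.5565 0.2542 0.0145] [[0.0108, 0.9823, 0.187], [0.005, 0.1869, -0.9824], [-0.9999, 0.0115, -0.0029]] open 0.064 F [-0.3 -0.5 -0.4] qv [-0.0009  0.0598  0.0329]
scene crop origin 351 103 x5; wrist crop 225,130 x1.67,1.74
```

View pics/s5.png

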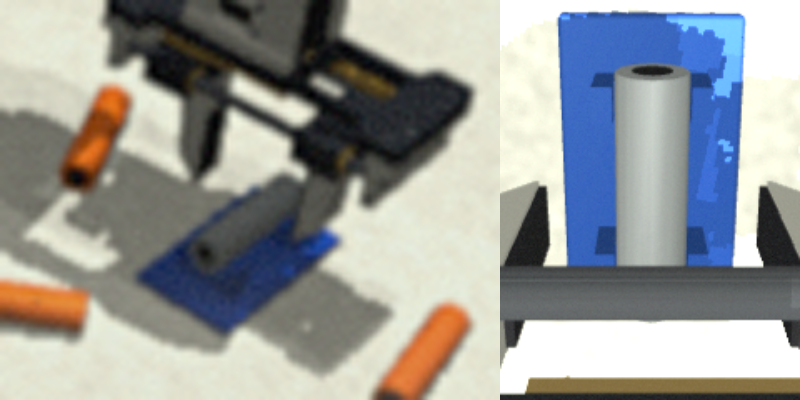

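```bash
python3 - <<'E'
from h import *
k=robot.get_calibration('scene');p,R=tool();print(p)
for t in (0,.01,.02,.025,.03,.035): print(t,[proj(k,p-R[:,0]*t+R[:,1]*y).round(1).tolist() for y in(-.036,.036)])
E
```

```text
[0.55610429 0.25402606 0.01408928]
0 [[389.7, 145.3], [410.0, 157.1]]
0.01 [[390.2, 142.7], [410.6, 154.4]]
0.02 [[390.6, 140.0], [411.2, 151.8]]
0.025 [[390.9, 138.6], [411.6, 150.4]]
0.03 [[391.1, 137.3], [411.9, 149.1]]
0.035 [[391.4, 135.9], [412.2, 147.7]]
```

{"api": "play_rows", "payload": {
  "grip_force": 5,
  "moves": [
    [[0.0025,0,0,0,0.4],[0.0025,0,0,0,0.4],[0.0015,0,0,0,0.4],[0,0,0,0,0],[-0.0002,0,0,0,-0.2],[-0.0002,0,0,0,-0.4],[-0.0002,0,0,0,-1],[-0.0002,0,0,0,-1],[-0.0002,0,0,0,-1],[-0.0002,0,0,0,-1]]
  ]
}}

```text
time: 12.4
tool_pos: [0.5565, 0.2542, 0.0088]
tool_rot: [1.82, 1.559, 0.437]
contact_force: [-1.2, -0.4, 0.4]
opening: 0.0133
```

```bash
python3 st.py s6.png
```

```text
12.4 [0.5565 0.2542 0.0088] [[0.0104, 0.9823, 0.1869], [0.0049, 0.1869, -0.9824], [-0.9999, 0.0111, -0.0028]] open 0.0133 F [-1.2 -0.4  0.4] qv [-0.0005 -0.0033 -0.0016]
scene crop origin 351 104 x5; wrist crop 225,130 x1.67,1.74
```

View pics/s6.png

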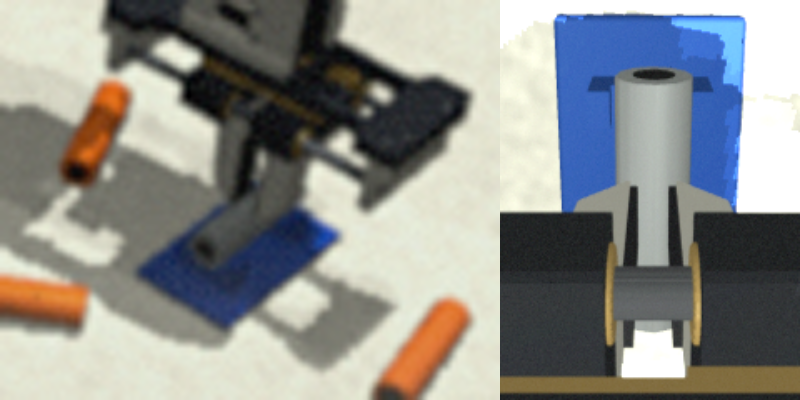

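```bash
python3 st.py
```

```text
12.5 [0.557  0.2543 0.0093] [[0.0115, 0.9823, 0.1869], [0.0052, 0.1869, -0.9824], [-0.9999, 0.0122, -0.0029]] open 0.0072 F [-0.1 -0.7  6.9] qv [ 0.0014 -0.0057 -0.0098]
```

{"api": "play_rows", "payload": {
  "grip_force": 5,
  "moves": [
    [[0,0,0,0,0.3],[0,-0.0005,0,0,0.3],[0,0,0,0,0.3],[0,0,0,0,0.3],[0,0,0,0,0.3],[0,0,0,0,0.3],[0.003,0,0,0,0.3],[0.003,0,0,0,0.3],[0.003,0,0,0,0.3],[0.002,0,0,0,0.3]]
  ]
}}

```text
time: 13.5
tool_pos: [0.5563, 0.2542, -0.0029]
tool_rot: [1.813, 1.559, 0.43]
contact_force: [-0.0, 0.2, -0.0]
opening: 0.0595
```

```bash
python3 st.py s7.png
```

```text
13.5 [ 0.5563  0.2542 -0.0029] [[0.0109, 0.9823, 0.1869], [0.005, 0.1869, -0.9824], [-0.9999, 0.0117, -0.0029]] open 0.0595 F [-0.   0.2 -0. ] qv [-0.0012  0.0307  0.0146]
scene crop origin 350 107 x5; wrist crop 225,130 x1.67,1.74
```

View pics/s7.png

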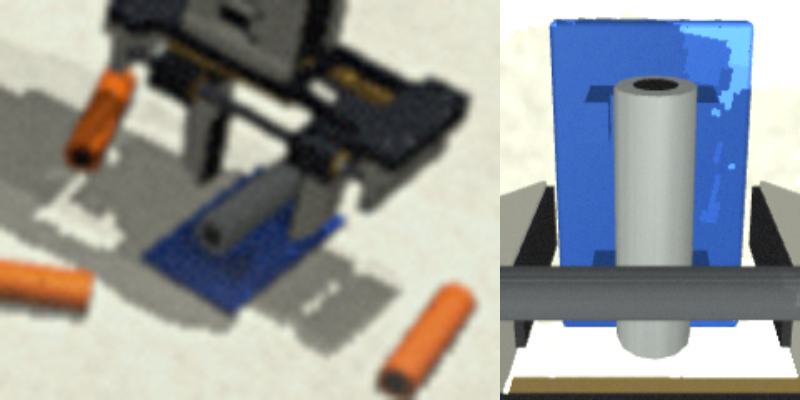

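{"api": "play_rows", "payload": {
  "grip_force": 8,
  "moves": [
    [[0.0015,0.0005,0,0,0.3],[0,0,0,0,0.1],[0,0,0,0,-0.1],[-0.0002,0,0,0,-1],[-0.0002,0,0,0,-1],[-0.0002,0,0,0,-1],[-0.0002,0,0,0,-1],[-0.0002,0,0,0,-1],[-0.0002,0,0,0,-1],[-0.0002,0,0,0,-1]]
  ]
}}

```text
time: 14.6
tool_pos: [0.5564, 0.2542, -0.0034]
tool_rot: [1.826, 1.56, 0.444]
contact_force: [-0.7, -0.8, -0.9]
opening: 0.0236
```

```bash
python3 st.py s8.png
```

```text
14.6 [ 0.5564  0.2542 -0.0034] [[0.0097, 0.9823, 0.187], [0.0046, 0.1869, -0.9824], [-0.9999, 0.0104, -0.0027]] open 0.0236 F [-0.7 -0.8 -0.9] qv [-0.0001 -0.0005  0.001 ]
scene crop origin 350 107 x5; wrist crop 225,130 x1.67,1.74
```

View pics/s8.png

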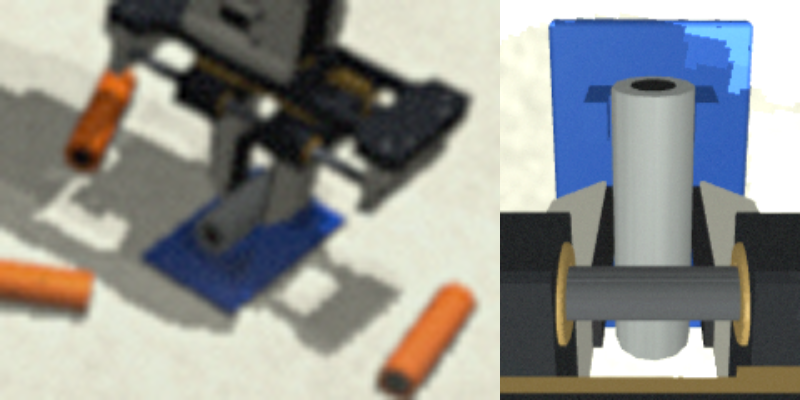

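```bash
python3 st.py;python3 st.py
```

```text
14.7 [ 0.5564  0.2542 -0.0033] [[0.0099, 0.9823, 0.1869], [0.0047, 0.1869, -0.9824], [-0.9999, 0.0106, -0.0028]] open 0.0239 F [ 0.3  0.1 -1.6] qv [ 0.0015 -0.0005 -0.0015]
14.7 [ 0.5564  0.2542 -0.0033] [[0.0099, 0.9823, 0.1869], [0.0047, 0.1869, -0.9824], [-0.9999, 0.0106, -0.0028]] open 0.0239 F [ 0.3  0.1 -1.6] qv [ 0.0015 -0.0005 -0.0015]
```

{"api": "play_rows", "payload": {
  "grip_force": 20,
  "moves": [
    [[0,0,0,0,-0.2],[0,0,0,0,-0.2],[0.0015,0,0,0,-0.2],[0.0015,0,0,0,-0.2],[0,0,0,0,-1],[0,0,0,0,-1],[0,0,0,0,-1],[0,0,0,0,-1],[0,0,0,0,-1],[0,0,0,0,-1]]
  ]
}}

```text
time: 15.7
tool_pos: [0.5571, 0.2544, -0.0059]
tool_rot: [1.811, 1.558, 0.428]
contact_force: [-0.2, -0.8, -0.4]
opening: 0.0235
```

```bash
python3 st.py;
```

```text
15.7 [ 0.5571  0.2544 -0.0059] [[0.0114, 0.9823, 0.1869], [0.0052, 0.1869, -0.9824], [-0.9999, 0.0121, -0.003]] open 0.0235 F [-0.2 -0.8 -0.4] qv [-0.0004 -0.0009  0.0007]
```

{"api": "play_rows", "payload": {
  "moves": [
    [[-0.004,0,0,0,-1],[-0.006,0,0,0,-1],[-0.01,0,0,0,-1],[-0.012,0,0,0,-1],[-0.015,0,0,0,-1],[-0.015,0,0,0,-1],[-0.015,0,0,0,-1],[-0.015,0,0,0,-1],[-0.01,0,0,0,-1],[-0.005,0,0,0,-1]]
  ]
}}

```text
time: 16.7
tool_pos: [0.5558, 0.2539, 0.1118]
tool_rot: [1.787, 1.556, 0.404]
contact_force: [-0.6, -0.4, -2.2]
opening: 0.0235
```

```bash
python3 st.py s9.png
```

```text
16.7 [0.5558 0.2539 0.1118] [[0.0138, 0.9823, 0.187], [0.0059, 0.1869, -0.9824], [-0.9999, 0.0146, -0.0032]] open 0.0235 F [-0.6 -0.4 -2.2] qv [-0.0008 -0.0609 -0.0607]
scene crop origin 357 74 x5; wrist crop 225,130 x1.67,1.74
```

View pics/s9.png

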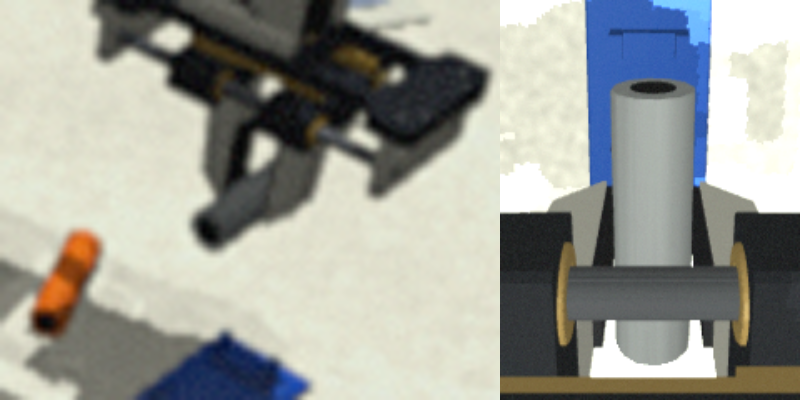

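```bash
python3 - <<'E'
from h import *
T=robot.get_calibration('top')
im=robot.read_camera('top')
c=[(407,85),(389,185),(735,236),(745,137)]
P=np.array([unproj(T,(130+(x+.5)/2.85-.5,195+(y+.5)/2.85-.5),.014)[:2] for x,y in c]);print(P.round(4))
d=(P[2]+P[3]-P[0]-P[1])/2;L=np.linalg.norm(d);print('len',L,'ang',np.degrees(np.arctan2(d[1],d[0])))
e=d/L;ctr=P.mean(0);O=ctr-e*.0075;print('origin',O, 'x-125',O-e*.125)
E
```

```text
[[ 0.5552  0.0177]
 [ 0.4735  0.0303]
 [ 0.4351 -0.2509]
 [ 0.5154 -0.2604]]
len 0.28232707538530055 ang -97.96041029694142
origin [ 0.49583799 -0.10839669] x-125 [0.51314909 0.01539881]
```

{"api": "play_rows", "payload": {
  "grip_force": 25,
  "moves": [
    [[-0.01,0,0,6.3,-1],[-0.02,0,0,6.3,-1],[-0.02,0,0,6.2,-1],[0,-0.001,0.02,0,-1],[0,-0.001,0.035,0,-1],[0,-0.001,0.04,0,-1],[0,-0.001,0.04,0,-1],[0,-0.001,0.04,0,-1],[0,-0.001,0.04,0,-1],[0,-0.001,0.04,0,-1]]
  ]
}}

```text
time: 17.85
tool_pos: [0.5025, -0.0018, 0.1502]
tool_rot: [-1.949, 1.564, 2.619]
contact_force: [0.7, 0.1, -0.8]
opening: 0.0235
```

{"api": "play_rows", "payload": {
  "moves": [
    [[0,-0.001,0.04,0,-1],[0,-0.001,0.04,0,-1],[0,0,0.03,0,-1],[0,0,0.02,0,-1],[0,0,0.01,0,-1],[0,0,0,0,-1],[0,0,0,0,-1],[0,0,0,0,-1],[0,0,0,0,-1],[0,0,0,0,-1]]
  ]
}}

```text
time: 18.85
tool_pos: [0.4747, -0.1455, 0.1441]
tool_rot: [-1.873, 1.552, 2.691]
contact_force: [0.8, -0.2, -2.4]
opening: 0.023
```

```bash
python3 st.py; python3 - <<'E'
from h import *
np.save('V3.npy',np.array(robot.get_calibration('wrist')['view']))
save(robot.read_camera('wrist'),'w10.png');print(robot.observe()['tool_pos'])
E
```

```text
18.85 [ 0.4747 -0.1455  0.1441] [[-0.0167, 0.9888, -0.1481], [0.0081, -0.1479, -0.989], [-0.9998, -0.0177, -0.0055]] open 0.023 F [ 0.8 -0.2 -2.4] qv [ 0.0149 -0.0024  0.0001]
[ 0.47469231 -0.14551419  0.14415852]
```

View pics/w10.png

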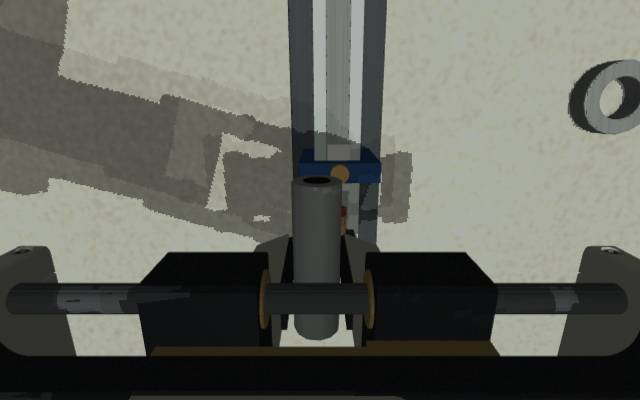

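```bash
python3 - <<'E'
import cv2
im=cv2.imread('pics/w10.png')[0:240,270:400]
cv2.imwrite('pics/w10c.png',cv2.resize(cv2.convertScaleAbs(im,alpha=1.8,beta=10),None,fx=2.5*1.0,fy=2.5,interpolation=cv2.INTER_CUBIC))
E
```

```text
(no output)
```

View pics/w10c.png

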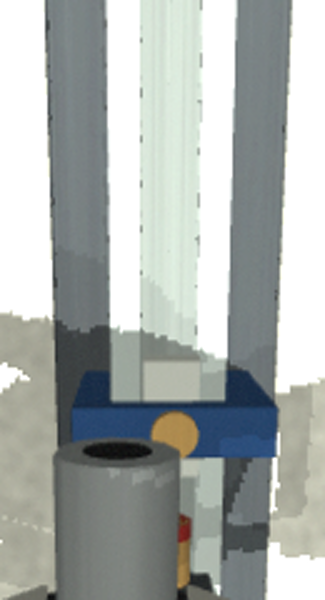

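```bash
python3 - <<'E'
from h import *
k=dict(robot.get_calibration('wrist'));k['view']=np.load('V3.npy')
c=lambda x,y:(270+(x+.5)/2.5-.5,(y+.5)/2.5-.5)
U=lambda x,y,z:unproj(k,c(x,y),z)
P={}
for n,(x,y) in dict(l0=(107,5),l1=(110,400),r0=(235,5),r1=(225.5,400),gl0=(140,5),gl1=(141,350),gr0=(202,5),gr1=(197,350)).items(): P[n]=U(x,y,.04)
for a,b in[('l0','r0'),('l1','r1'),('gl0','gr0'),('gl1','gr1')]: print(a,b,((P[a]+P[b])/2).round(4),'w',np.linalg.norm(P[a]-P[b]).round(4))
for a in('l','r','gl','gr'):
    d=P[a+'1']-P[a+'0'];print(a,np.degrees(np.arctan2(d[1],d[0])).round(2))
# bridge top: front? edges rows : upper edge y=407 (top face boundary?) 
print('bridge knob',U(175,434,.09),'bridge dark/top edge L,R',U(73,407,.086),U(278,407,.086),U(73,457,.086),U(278,457,.086))
print(U(88,372,.086),U(262,372,.086))
print('red end ',U(183,520,.047))
p,R=tool()
print('pin in hand far end center', proj(k,p-R[:,0]*.038-R[:,2]*.04), 'seen',c(117,452))
E
```

```text
l0 r0 [ 0.5112 -0.0025  0.04  ] w 0.0396
l1 r1 [ 0.494  -0.1251  0.04  ] w 0.0406
gl0 gr0 [ 0.5112 -0.0025  0.04  ] w 0.0192
gl1 gr1 [ 0.4967 -0.1078  0.04  ] w 0.0193
l -98.19
r -97.75
gl -97.85
gr -97.77
bridge knob [ 0.49410079 -0.12591123  0.09      ] bridge dark/top edge L,R [ 0.46515122 -0.11431096  0.086     ] [ 0.52546047 -0.12308985  0.086     ] [ 0.46265587 -0.12950017  0.086     ] [ 0.52401979 -0.13836318  0.086     ]
[ 0.47122585 -0.1046243   0.086     ] [ 0.52180762 -0.11202614  0.086     ]
red end  [ 0.49364343 -0.16763195  0.047     ]
pin in hand far end center [316.27968309 180.83282358] seen (316.5, 180.5)
```

{"api": "play_rows", "payload": {
  "moves": [
    [[0,0.001,-0.006,-0.6,-1],[0,0.002,-0.01,0,-1],[0,0.002,-0.015,0,-1],[0,0.002,-0.015,0,-1],[0,0.002,-0.015,0,-1],[0,0.002,-0.015,0,-1],[0,0.002,-0.01,0,-1],[0,0.002,-0.007,0,-1],[0,0.001,-0.004,0,-1],[0,0,0,0,-1]]
  ]
}}

```text
time: 19.9
tool_pos: [0.5065, -0.0421, 0.1449]
tool_rot: [-1.954, 1.553, 2.624]
contact_force: [-0.0, 0.6, -1.8]
opening: 0.0235
```

```bash
cat > q.py <<'E'
from h import *
import sys
e=np.array([np.cos(np.radians(-97.9)),np.sin(np.radians(-97.9))]);n=np.array([-e[1],e[0]]);O=np.array([.4970,-.1065])
def stand(P): d=np.array(P)[:2]-O; return np.round([d@e,d@n*1,],4)  # x along groove, y left
s=robot.observe();p,R=tool(s)
C=p-R[:,0]*.038
print('t',round(s['time'],2),'TCP stand',stand(p),p[2].round(4),'pin',stand(C),C[2].round(4),'F',s['contact_force'].round(1),'Fx_stand',round(float(s['contact_force'][:2]@e),2),'open',s['opening'].round(4))
print('tool z ang',np.degrees(np.arctan2(R[1,2],R[0,2])).round(2),'xaxis',R[:,0].round(4),'zaxis z',R[2,2].round(4),'qv',s['qvel'].round(4)[:3])
E
python3 q.py
```

```text
Traceback (most recent call last):
  File "q.py", line 7, in <module>
    print('t',round(s['time'],2),'TCP stand',stand(p),p[2].round(4),'pin',stand(C),C[2].round(4),'F',s['contact_force'].round(1),'Fx_stand',round(float(s['contact_force'][:2]@e),2),'open',s['opening'].round(4))
                                                                                                                                                                                            ^^^^^^^^^^^^^^^^^^
AttributeError: 'float' object has no attribute 'round'
```

```bash
sed -i "s/s\['opening'\].round(4)/round(s['opening'],4)/" q.py; python3 q.py; python3 - <<'E'
from h import *
np.save('V4.npy',np.array(robot.get_calibration('wrist')['view']))
im=robot.read_camera('wrist');save(im,'w11.png')
save(cv2.resize(cv2.convertScaleAbs(im[0:360,230:410],alpha=1.8,beta=10),None,fx=1.66,fy=1.66,interpolation=cv2.INTER_CUBIC),'w11c.png')
E
```

```text
t 19.9 TCP stand [-0.0651  0.0005] 0.1449 pin [-0.0648  0.0011] 0.1829 F [-0.   0.6 -1.8] Fx_stand -0.55 open 0.0235
tool z ang -97.69 xaxis [-0.0153  0.0087 -0.9998] zaxis z -0.0066 qv [ 0.0002  0.001  -0.0018]
```

View pics/w11c.png

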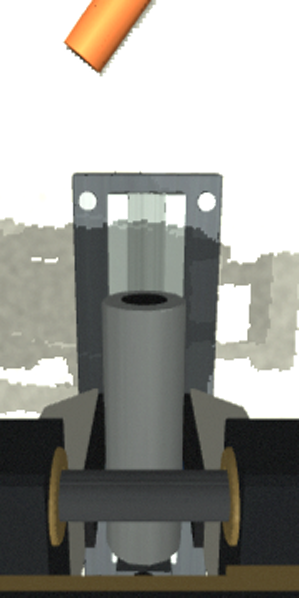

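```bash
cat >> q.py <<'E'
if len(sys.argv)>1:
    k=dict(robot.get_calibration('wrist'));k['view']=np.load('V4.npy')
    c=lambda x,y:(230+(x+.5)/1.66-.5,(y+.5)/1.66-.5)
    for x,y,z in [(108,193,.04),(186,193,.04),(128,195,.04),(166,195,.04),(72,174,.014),(222,174,.014)]: print((x,y),stand(unproj(k,c(x,y),z)))
E
python3 q.py 1
```

```text
t 19.95 TCP stand [-0.0648  0.0005] 0.1449 pin [-0.0645  0.0011] 0.1829 F [ 0.1  0.6 -1.5] Fx_stand -0.65 open 0.0233
tool z ang -97.71 xaxis [-0.0154  0.0087 -0.9998] zaxis z -0.0065 qv [-0.0161 -0.0032  0.003 ]
(108, 193) [-0.1255 -0.0198]
(186, 193) [-0.1257  0.0202]
(128, 195) [-0.1245 -0.0095]
(166, 195) [-0.1246  0.01  ]
(72, 174) [-0.134  -0.0416]
(222, 174) [-0.1344  0.0412]
```

{"api": "play_rows", "payload": {
  "moves": [
    [[0.008,0.0005,0,0,-1],[0.012,0,0,0,-1],[0.012,0.0005,0,0,-1],[0.012,0,0,0,-1],[0.012,0,0,0,-1],[0.012,0,0,0,-1],[0.012,0,0,0,-1],[0.01,0,0,0,-1],[0.006,0,0,0,-1],[0.004,0,0,0,-1]]
  ]
}}

```text
time: 20.95
tool_pos: [0.5043, -0.0467, 0.0373]
tool_rot: [-1.867, 1.552, 2.703]
contact_force: [-0.4, -1.2, -0.5]
opening: 0.0231
```

```bash
python3 q.py
```

```text
t 20.95 TCP stand [-0.0602 -0.0009] 0.0373 pin [-0.06   -0.0003] 0.0753 F [-0.4 -1.2 -0.5] Fx_stand 1.22 open 0.0231
tool z ang -98.12 xaxis [-0.0166  0.0078 -0.9998] zaxis z -0.0054 qv [-0.006   0.0657  0.0422]
```

{"api": "play_rows", "payload": {
  "moves": [
    [[0.004,0,-0.0004,0,-1],[0.004,0,-0.0004,0,-1],[0.004,0,-0.0004,0,-1],[0.003,0,-0.0004,0,-1],[0.002,0,-0.0004,0,-1],[0.0015,0,-0.0003,0,-1],[0.001,0,-0.0003,0,-1],[0.001,0,-0.0003,0,-1],[0.0005,0,-0.0003,0,-1],[0,0,-0.0003,0,-1]]
  ]
}}

```text
time: 21.95
tool_pos: [0.5055, -0.043, 0.0154]
tool_rot: [-1.896, 1.555, 2.675]
contact_force: [-0.6, 0.6, -1.0]
opening: 0.0235
```

```bash
python3 q.py
```

```text
t 21.95 TCP stand [-0.064  -0.0003] 0.0154 pin [-0.0638  0.0003] 0.0534 F [-0.6  0.6 -1. ] Fx_stand -0.54 open 0.0235
tool z ang -98.12 xaxis [-0.0143  0.0072 -0.9999] zaxis z -0.0051 qv [ 0.0067 -0.0021 -0.0005]
```

{"api": "play_rows", "payload": {
  "moves": [
    [[0.001,0,0,0,-1],[0.001,0,0,0,-1],[0.001,0,0,0,-1],[0.0008,0,0,0,-1],[0.0005,0,0,0,-1],[0.0005,0,0,0,-1],[0.0003,0,0,0,-1],[0.0003,0,0,0,-1],[0,0,0,0,-1],[0,0,0,0,-1]]
  ]
}}

```text
time: 22.95
tool_pos: [0.5056, -0.043, 0.0097]
tool_rot: [-1.899, 1.555, 2.671]
contact_force: [-0.1, -0.5, -2.4]
opening: 0.0234
```

```bash
python3 q.py
```

```text
t 22.95 TCP stand [-0.064  -0.0002] 0.0097 pin [-0.0638  0.0003] 0.0477 F [-0.1 -0.5 -2.4] Fx_stand 0.47 open 0.0234
tool z ang -98.13 xaxis [-0.014   0.0071 -0.9999] zaxis z -0.0051 qv [ 0.0004  0.0012 -0.0008]
```

{"api": "play_rows", "payload": {
  "moves": [
    [[0.0005,0,0,0,-1],[0.0005,0,0,0,-1],[0.0005,0,0,0,-1],[0.0005,0,0,0,-1],[0.0005,0,0,0,-1],[0.0005,0,0,0,-1],[0.0005,0,0,0,-1],[0.0005,0,0,0,-1],[0.0005,0,0,0,-1],[0.0005,0,0,0,-1]]
  ]
}}

```text
time: 23.95
tool_pos: [0.5055, -0.0431, 0.0095]
tool_rot: [-1.92, 1.558, 2.651]
contact_force: [-2.2, -0.6, 4.3]
opening: 0.0231
```

```bash
python3 q.py
```

```text
t 23.95 TCP stand [-0.064  -0.0003] 0.0095 pin [-0.0638  0.0002] 0.0475 F [-2.2 -0.6  4.3] Fx_stand 0.89 open 0.0231
tool z ang -98.1 xaxis [-0.0116  0.0062 -0.9999] zaxis z -0.0045 qv [-0.0009 -0.003   0.0021]
```

{"api": "play_rows", "payload": {
  "moves": [
    [[0,0,0,0,-0.4],[0,0,0,0,-0.3],[0,0,0,0,-0.2],[0,0,0,0,0],[0,0,0,0,0],[-0.003,0,0,0,0],[-0.006,0,0,0,0],[-0.01,0,0,0,0],[-0.01,0,0,0,0],[-0.01,0,0,0,0]]
  ]
}}

```text
time: 24.95
tool_pos: [0.5062, -0.0434, 0.0508]
tool_rot: [-1.924, 1.558, 2.647]
contact_force: [0.5, 0.0, 0.2]
opening: 0.0456
```

```bash
python3 q.py; python3 st.py s12.png
```

```text
t 24.95 TCP stand [-0.0638  0.0004] 0.0508 pin [-0.0636  0.0009] 0.0888 F [0.5 0.  0.2] Fx_stand -0.1 open 0.0456
tool z ang -98.11 xaxis [-0.0117  0.0063 -0.9999] zaxis z -0.0046 qv [-0.0002 -0.1665 -0.1115]
24.95 [ 0.5062 -0.0434  0.0508] [[-0.0117, 0.9899, -0.1411], [0.0063, -0.1411, -0.99], [-0.9999, -0.0124, -0.0046]] open 0.0456 F [0.5 0.  0.2] qv [-0.0002 -0.1665 -0.1115]
scene crop origin 253 124 x5; wrist crop 225,130 x1.67,1.74
```

View pics/s12.png

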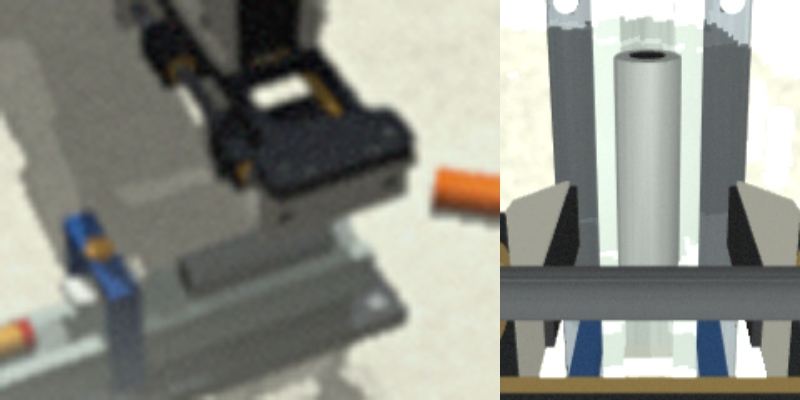

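{"api": "play_rows", "payload": {
  "grip_force": 20,
  "moves": [
    [[0,0,-0.004,0,0],[0,0,-0.008,0,-1],[0,0,-0.008,0,-1],[0,0,-0.01,0,-1],[0,0,-0.01,0,-1],[0,0,-0.01,0,-1],[0,0,-0.006,0,-1],[0,0,-0.004,0,-1],[0,0,0,0,-1],[0,0,0,0,-1]]
  ]
}}

```text
time: 26.05
tool_pos: [0.5155, 0.0226, 0.0508]
tool_rot: [-1.939, 1.558, 2.634]
contact_force: [0.8, -0.9, 1.7]
opening: 0.0004
```

```bash
python3 q.py
```

```text
t 26.05 TCP stand [-0.1305  0.0006] 0.0508 pin [-0.1303  0.0011] 0.0888 F [ 0.8 -0.9  1.7] Fx_stand 0.74 open 0.0004
tool z ang -98.0 xaxis [-0.0109  0.006  -0.9999] zaxis z -0.0045 qv [ 0.0033  0.001  -0.0019]
```

{"api": "play_rows", "payload": {
  "moves": [
    [[0.005,0,0,0,-1],[0.006,0,0,0,-1],[0.006,0,0,0,-1],[0.006,0,0,0,-1],[0.005,0,0,0,-1],[0.003,0,0,0,-1],[0.0015,0,0,0,-1],[0.001,0,0,0,-1],[0,0,0,0,-1],[0,0,0,0,-1]]
  ]
}}

```text
time: 27.05
tool_pos: [0.5147, 0.0215, 0.0137]
tool_rot: [-1.89, 1.557, 2.68]
contact_force: [0.5, 0.1, 0.7]
opening: 0.0003
```

```bash
python3 q.py; python3 st.py s13.png
```

```text
t 27.05 TCP stand [-0.1293 -0.    ] 0.0137 pin [-0.1291  0.0005] 0.0517 F [0.5 0.1 0.7] Fx_stand -0.17 open 0.0003
tool z ang -98.12 xaxis [-0.012   0.006  -0.9999] zaxis z -0.0042 qv [ 0.0004  0.0004 -0.0009]
27.05 [0.5147 0.0215 0.0137] [[-0.012, 0.9899, -0.1412], [0.006, -0.1411, -0.99], [-0.9999, -0.0128, -0.0042]] open 0.0003 F [0.5 0.1 0.7] qv [ 0.0004  0.0004 -0.0009]
scene crop origin 275 127 x5; wrist crop 225,130 x1.67,1.74
```

View pics/s13.png

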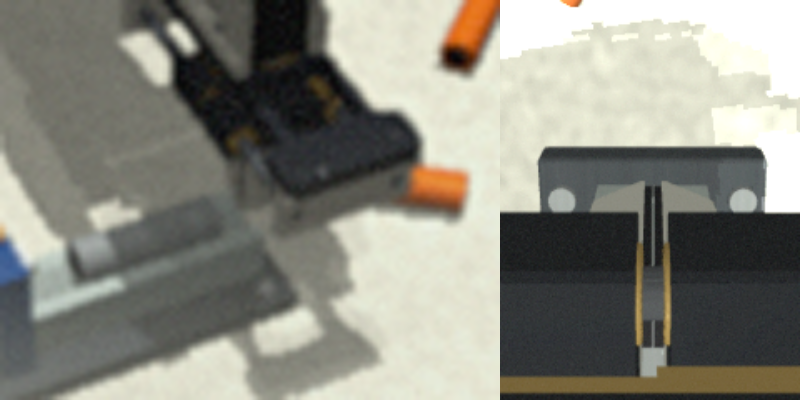

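{"api": "play_rows", "payload": {
  "moves": [
    [[0.0005,0,0.003,0,-1],[0.0005,0,0.0035,0,-1],[0,0,0.0035,0,-1],[0,0,0.0035,0,-1],[0,0,0.0035,0,-1],[0,0,0.0035,0,-1],[0,0,0.0035,0,-1],[0,0,0.0035,0,-1],[0,0,0.0035,0,-1],[0,0,0.0035,0,-1]]
  ]
}}

```text
time: 28.15
tool_pos: [0.5099, -0.0151, 0.013]
tool_rot: [-1.976, 1.558, 2.595]
contact_force: [0.7, 1.3, 0.3]
opening: 0.0007
```

```bash
python3 q.py; python3 st.py s14.png
```

```text
t 28.15 TCP stand [-0.0923  0.0002] 0.013 pin [-0.0921  0.0006] 0.051 F [0.7 1.3 0.3] Fx_stand -1.35 open 0.0007
tool z ang -98.12 xaxis [-0.0107  0.0065 -0.9999] zaxis z -0.0049 qv [-0.0734 -0.0036  0.0106]
28.15 [ 0.5099 -0.0151  0.013 ] [[-0.0107, 0.9899, -0.1412], [0.0065, -0.1411, -0.99], [-0.9999, -0.0115, -0.0049]] open 0.0007 F [0.7 1.3 0.3] qv [-0.0734 -0.0036  0.0106]
scene crop origin 263 131 x5; wrist crop 225,130 x1.67,1.74
```

View pics/s14.png

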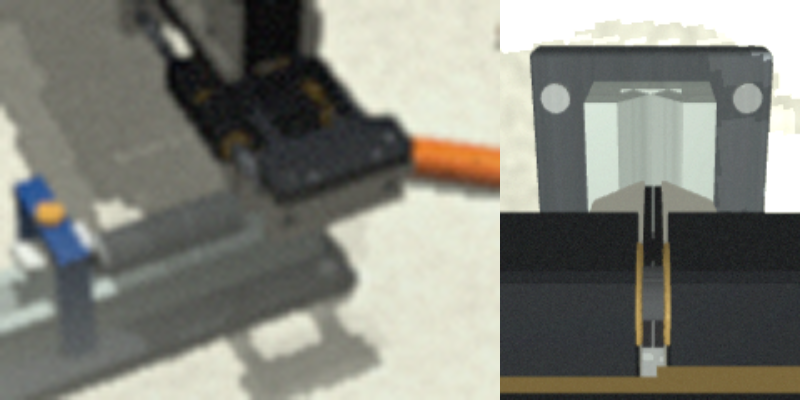

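{"api": "play_rows", "payload": {
  "moves": [
    [[0,0,0.0025,0,-1],[0,0,0.0025,0,-1],[0,0,0.0025,0,-1],[0,0,0.0025,0,-1],[0,0,0.0025,0,-1],[0,0,0.0025,0,-1],[0,0,0.0025,0,-1],[0,0,0.0025,0,-1],[0,0,0.0025,0,-1],[0,0,0.0025,0,-1]]
  ]
}}

```text
time: 29.25
tool_pos: [0.5067, -0.0379, 0.0131]
tool_rot: [-2.341, 1.556, 2.228]
contact_force: [0.5, 4.7, -0.3]
opening: 0.0006
```

```bash
python3 q.py
```

```text
t 29.25 TCP stand [-0.0693  0.0002] 0.0131 pin [-0.0689  0.0006] 0.0511 F [ 0.5  4.7 -0.3] Fx_stand -4.73 open 0.0006
tool z ang -98.2 xaxis [-0.0093  0.012  -0.9999] zaxis z -0.0106 qv [-0.0466 -0.0035  0.004 ]
```

{"api": "play_rows", "payload": {
  "moves": [
    [[0,0,0.0025,0,-1],[0,0,0.0025,0,-1],[0,0,0.0025,0,-1],[0,0,0.0025,0,-1],[0,0,0.0025,0,-1],[0,0,0.0025,0,-1],[0,0,0.0025,0,-1],[0,0,0.0025,0,-1],[0,0,0.002,0,-1],[0,0,0.002,0,-1]]
  ]
}}

```text
time: 30.25
tool_pos: [0.5042, -0.0561, 0.0132]
tool_rot: [-2.713, 1.547, 1.855]
contact_force: [1.2, 5.4, 1.8]
opening: 0.0006
```

```bash
python3 q.py; python3 - <<'E'
from h import *
im=robot.read_camera('scene');t=robot.read_camera('top')
a=cv2.resize(cv2.convertScaleAbs(im[160:230,220:320],alpha=2,beta=10),(560,392),interpolation=cv2.INTER_CUBIC)
b=cv2.resize(cv2.convertScaleAbs(t[220:285,300:400],alpha=2,beta=10),(240,392)) if 0 else None
save(a,'s15.png')
save(cv2.resize(cv2.convertScaleAbs(t[220:285,300:400],alpha=2,beta=10),None,fx=6,fy=6,interpolation=cv2.INTER_CUBIC),'t15.png')
E
```

```text
t 30.25 TCP stand [-0.051   0.0002] 0.0132 pin [-0.0501  0.0006] 0.0512 F [1.2 5.4 1.8] Fx_stand -5.52 open 0.0006
tool z ang -98.3 xaxis [-0.0066  0.0225 -0.9997] zaxis z -0.0213 qv [-0.0353 -0.0016  0.0015]
```

View pics/s15.png

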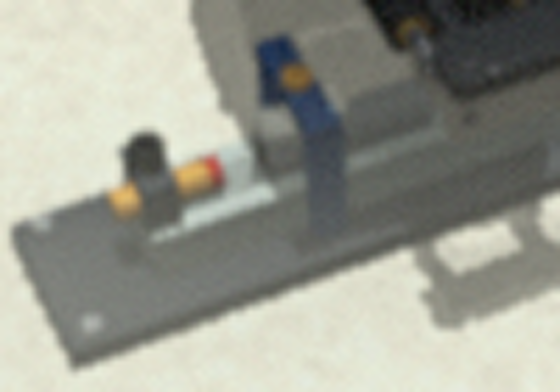

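View pics/t15.png

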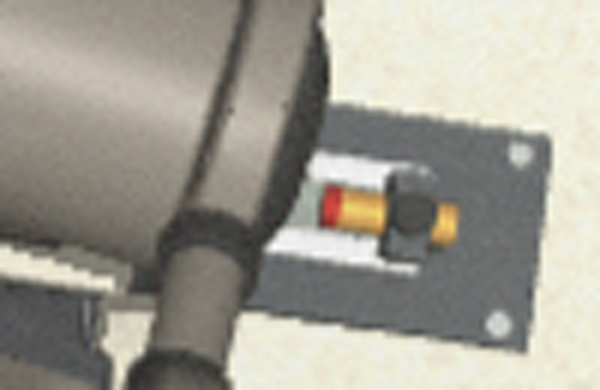

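```bash
cat > rod.py <<'E'
from q import *
S=robot.get_calibration('scene');T=robot.get_calibration('top')
for x,y in [(220,170)]: print('scene red face',stand(unproj(S,(220+(x+.5)/5.6-.5,160+(y+.5)/5.6-.5),.047)))
for x,y in [(320,205)]: print('top red face',stand(unproj(T,(300+(x+.5)/6-.5,220+(y+.5)/6-.5),.050)))
print('bridge proj scene',[ ((proj(S,np.r_[O+e*x,.086])-[220,160])*5.6).round() .tolist() for x in (.012,.02,.028)],'pin lead at', [(x,((proj(S,np.r_[O+e*x,.047])-[220,160])*5.6).round().tolist()) for x in (.035,.04,.05,.06)])
print('knob', [((proj(T,np.r_[O+e*x,.047])-[300,220])*6).round().tolist() for x in (.05,.06,.09)])
E
python3 rod.py
```

```text
t 30.35 TCP stand [-0.0507  0.0002] 0.0132 pin [-0.0499  0.0006] 0.0512 F [1.5 4.7 0.1] Fx_stand -4.86 open 0.0008
tool z ang -98.3 xaxis [-0.0066  0.0221 -0.9997] zaxis z -0.0209 qv [ 0.0023  0.0021 -0.    ]
scene red face [0.0619 0.0012]
top red face [ 0.0614 -0.0015]
bridge proj scene [[315.0, 69.0], [298.0, 75.0], [281.0, 80.0]] pin lead at [(0.035, [272.0, 147.0]), (0.04, [262.0, 150.0]), (0.05, [241.0, 157.0]), (0.06, [221.0, 165.0])]
knob [[287.0, 195.0], [314.0, 198.0], [393.0, 210.0]]
```

{"api": "play_rows", "payload": {
  "moves": [
    [[0,0,0.0025,0,-1],[0,0,0.0025,0,-1],[0,0,0.0025,0,-1],[0,0,0.0025,0,-1],[0,0,0.0025,0,-1],[0,0,0.002,0,-1],[0,0,0.0015,0,-1],[0,0,0.0015,0,-1],[0,0,0.0015,0,-1],[0,0,0.0015,0,-1]]
  ]
}}

```text
time: 31.35
tool_pos: [0.5021, -0.0715, 0.0133]
tool_rot: [-2.846, 1.54, 1.721]
contact_force: [2.0, 5.2, 1.3]
opening: 0.0003
```

```bash
python3 q.py
```

```text
t 31.35 TCP stand [-0.0354  0.0002] 0.0133 pin [-0.0343  0.0005] 0.0512 F [2.  5.2 1.3] Fx_stand -5.42 open 0.0003
tool z ang -98.34 xaxis [-0.0045  0.0301 -0.9995] zaxis z -0.0291 qv [-0.0232 -0.0002  0.0012]
```

{"api": "play_rows", "payload": {
  "moves": [
    [[0,0,0.0013,0,-1],[0,0,0.0013,0,-1],[0,0,0.0013,0,-1],[0,0,0.0013,0,-1],[0,0,0.0012,0,-1],[0,0,0.0012,0,-1],[0,0,0.0012,0,-1],[0,0,0.0012,0,-1],[0,0,0.0012,0,-1],[0,0,0.0012,0,-1]]
  ]
}}

```text
time: 32.35
tool_pos: [0.5015, -0.0758, 0.0134]
tool_rot: [-2.943, 1.529, 1.622]
contact_force: [2.5, 9.1, 0.6]
opening: 0.0002
```

```bash
python3 q.py
```

```text
t 32.35 TCP stand [-0.0311  0.0002] 0.0134 pin [-0.0295  0.0005] 0.0514 F [2.5 9.1 0.6] Fx_stand -9.36 open 0.0002
tool z ang -98.47 xaxis [-0.0022  0.0422 -0.9991] zaxis z -0.0414 qv [-0.0102  0.0015 -0.0001]
```

{"api": "play_rows", "payload": {
  "moves": [
    [[0,0,0.001,0,-1],[0,0,0.001,0,-1],[0,0,0.001,0,-1],[0,0,0.001,0,-1],[0,0,0.001,0,-1],[0,0,0.001,0,-1],[0,0,0.001,0,-1],[0,0,0.001,0,-1],[0,0,0.001,0,-1],[0,0,0.001,0,-1]]
  ]
}}

```text
time: 33.35
tool_pos: [0.5016, -0.0751, 0.0136]
tool_rot: [-3.003, 1.514, 1.561]
contact_force: [1.8, 7.6, 0.9]
opening: 0.0004
```

```bash
python3 q.py; python3 - <<'E'
from h import *
im=robot.read_camera('scene');t=robot.read_camera('top')
a=cv2.resize(cv2.convertScaleAbs(im[160:230,220:320],alpha=2,beta=10),(560,392),interpolation=cv2.INTER_CUBIC)
save(a,'s16.png')
save(cv2.resize(cv2.convertScaleAbs(t[220:285,300:400],alpha=2,beta=10),None,fx=6,fy=6,interpolation=cv2.INTER_CUBIC),'t16.png')
E
```

```text
t 33.35 TCP stand [-0.0317  0.0003] 0.0136 pin [-0.0296  0.0006] 0.0516 F [1.8 7.6 0.9] Fx_stand -7.79 open 0.0004
tool z ang -98.55 xaxis [ 6.000e-04  5.710e-02 -9.984e-01] zaxis z -0.0566 qv [-0.0109  0.0003  0.0014]
```

View pics/s16.png

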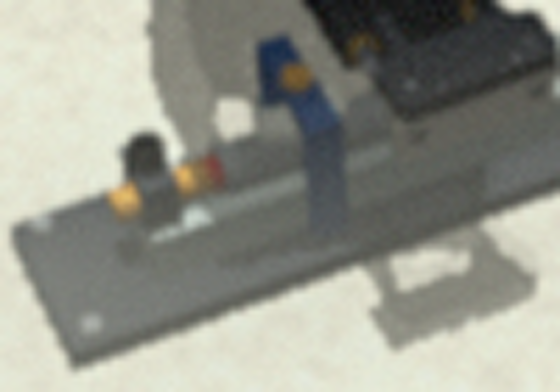

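View pics/t16.png

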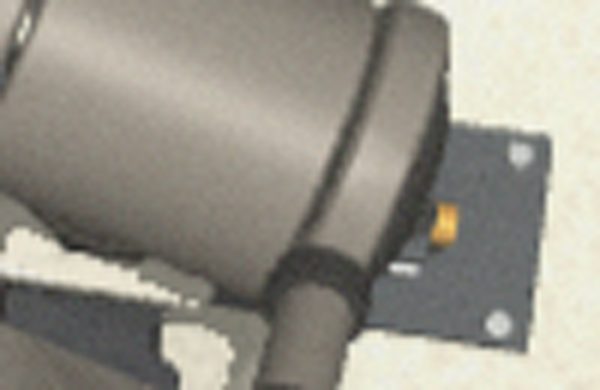

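{"api": "play_rows", "payload": {
  "moves": [
    [[0,0,-0.003,0,-1],[0,0,-0.005,0,-1],[0,0,-0.008,0,-1],[0,0,-0.01,0,-1],[0,0,-0.01,0,-1],[-0.01,0,0,0,-1],[-0.02,0,0,0,-1],[-0.03,0,0,0,-1],[-0.03,0,0,0,-1],[-0.03,0,0,0,-1]]
  ]
}}

```text
time: 34.45
tool_pos: [0.5042, -0.0427, 0.138]
tool_rot: [-2.831, 1.513, 1.736]
contact_force: [0.9, -0.3, -0.1]
opening: 0.0003
```

```bash
python3 q.py
```

```text
t 34.45 TCP stand [-0.0642 -0.0017] 0.138 pin [-0.0621 -0.001 ] 0.1759 F [ 0.9 -0.3 -0.1] Fx_stand 0.16 open 0.0003
tool z ang -98.39 xaxis [-0.0094  0.0567 -0.9983] zaxis z -0.0547 qv [-0.0305 -0.3584 -0.4351]
```

{"api": "play_rows", "payload": {
  "moves": [
    [[-0.02,0,0.01,0,-1],[-0.01,0,0.02,0,-1],[-0.005,0,0.025,0,-1],[0,0,0.025,0,-1],[0,0,0.025,0,-1],[0,0,0.02,0,-1],[0,0,0.015,0,-1],[0,0,0.01,0,-1],[0,0,0,0,-1],[0,0,0,0,-1]]
  ]
}}

```text
time: 35.45
tool_pos: [0.4849, -0.1985, 0.1792]
tool_rot: [-3.132, 1.522, 1.439]
contact_force: [0.2, -0.6, -0.1]
opening: 0.0005
```

```bash
python3 q.py; python3 - <<'E'
from h import *
np.save('V5.npy',np.array(robot.get_calibration('wrist')['view']))
w=robot.read_camera('wrist');im=robot.read_camera('scene')
a=cv2.resize(cv2.convertScaleAbs(im[160:230,220:320],alpha=2,beta=10),(400,280),interpolation=cv2.INTER_CUBIC)
b=cv2.resize(cv2.convertScaleAbs(w[0:240,220:420],alpha=1.8,beta=10),None,fx=2,fy=2,interpolation=cv2.INTER_CUBIC)
save(np.hstack([np.vstack([a,np.zeros((200,400,3),np.uint8)]),b]),'f17.png')
E
```

```text
t 35.45 TCP stand [0.0928 0.0007] 0.1792 pin [0.0947 0.0007] 0.2172 F [ 0.2 -0.6 -0.1] Fx_stand 0.57 open 0.0005
tool z ang -98.11 xaxis [ 0.0064  0.0486 -0.9988] zaxis z -0.049 qv [-0.0034  0.0018 -0.0035]
```

View pics/f17.png

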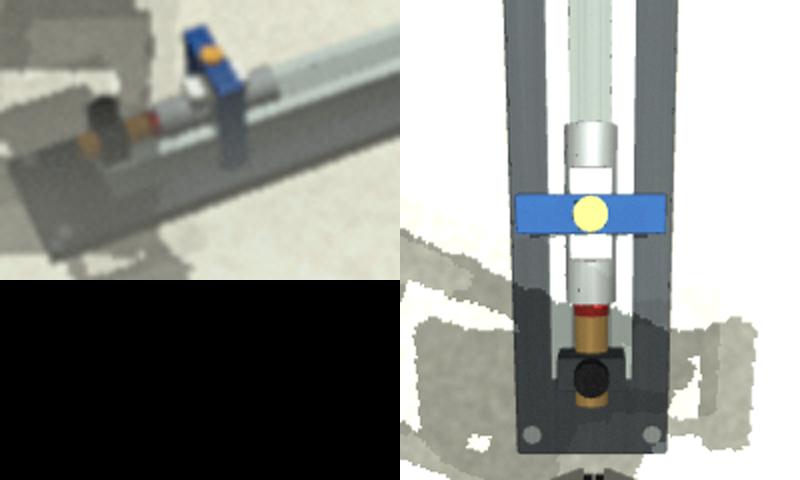

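```bash
python3 - <<'E'
from q import *
k=dict(robot.get_calibration('wrist'));k['view']=np.load('V5.npy')
U=lambda x,y,z:stand(unproj(k,(220+(x+.5)/2-.5,(y+.5)/2-.5),z))
print('tail',U(190,123,.059),'lead',U(190,304,.059),'red face',U(190,305,.053),'block face',U(190,349,.064),'rod back',U(191,406,.05))
w=cv2.imread('pics/f17.png')[280:370,540:650]
cv2.imwrite('pics/f17z.png',cv2.resize(w,None,fx=5,fy=5,interpolation=cv2.INTER_CUBIC))
t=robot.read_camera('top'); save(cv2.resize(cv2.convertScaleAbs(t[120:310,130:480],alpha=1.8),None,fx=2.2,fy=2.2),'t17.png')
E
```

```text
t 35.55 TCP stand [0.0925 0.0007] 0.1792 pin [0.0944 0.0007] 0.2171 F [ 0.2 -0.2  0.1] Fx_stand 0.19 open 0.0006
tool z ang -98.07 xaxis [ 0.0063  0.0485 -0.9988] zaxis z -0.0489 qv [0.0051 0.0015 0.0021]
tail [-0.0181 -0.0005] lead [ 0.0604 -0.0008] red face [ 0.0616 -0.0008] block face [ 0.0806 -0.0009] rod back [ 0.1118 -0.0006]
```

View pics/f17z.png

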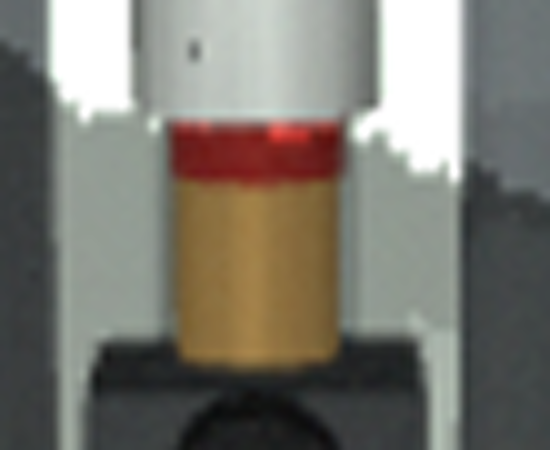

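View pics/t17.png

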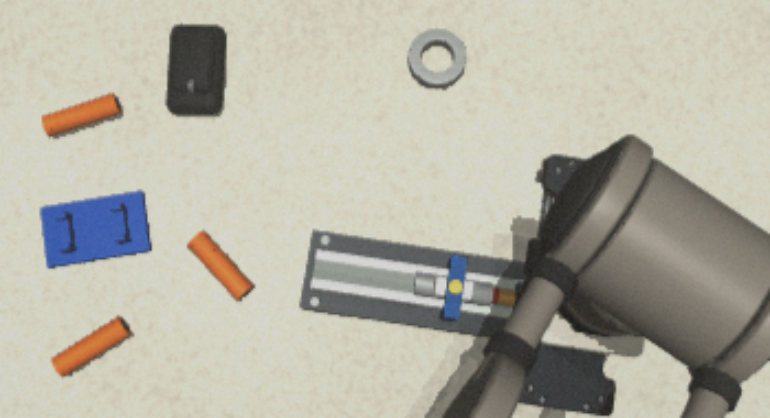

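```bash
python3 -c "
from cell import robot
print(robot.hand_in())"
```

```text
the job is handed in; nothing more can be done
None
```

The pin is in the groove, under the shoe and pressed against the red-ended stop rod. I handed the job in at about 35.6 s of the 72 s allowed.

**What I did:** I took the bare steel pin from the tray and laid it in the open end of the groove, from about x = -104 to -24 mm of the stand. I released it there, then pushed it from behind with closed fingers. The drag was about 5 N. The force rose to 9.4 N when the pin met the rod, about 4 N beyond the drag, and a second gentle press moved it no further.

**Last checks:**
- **Seating:** the wrist picture shows no gap between the pin and the red end.
- **Rod:** its end is at x = 61.6 mm, against 61.4 and 61.9 mm before contact, so there is no sign that it shifted.
- **Other things:** the mouse, the ring and the orange look-alikes look undisturbed in the last top view. The bottle lay outside that crop, so I did not check it at the end; the arm never went near it.
- **Arm:** the gripper is clear, and the contact force reads about zero.

**What disagreed:**
- **Finger length:** the real fingertips end about 33 mm behind the reported TCP, not at it. My first tries closed above the pin, and one squeezed its top with about 7 N before I went deeper; it stayed in the tray.
- **Tool tilt:** the tool had tilted about 3° by the end of the push. I could not correct that with the moves available, and I saw no harm from it.

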